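Return the stray jar to its own carton

ROBOT

A 7-joint arm with a two-finger parallel gripper is mounted at the origin on the work surface. World frame = base frame: x ahead of the robot, y to its left, z up, the work surface at z = 0. Lengths are in m, angles in rad, forces in N, time in s.
With the tool pointing down it reaches from about 0.425 to 0.925 m from the base axis. Payload 6.8 kg.
Tool frame: the origin (TCP) lies between the finger pads; the fingertips stand finger_overhang ahead of it and the grasp point (between the pads) lies 6 mm ahead of it (finger_overhang is the distance from the TCP to the fingertips, in m); z points along the fingers, y is the line along which they close (so a half turn about z gives the same grasp; the last joint's range is limited). The gripper opens to 85 mm and grips with 20 to 120 N. Pads are 22 mm wide; open, the fingers measure 114 mm over their backs; the gripper's body (76 mm by 85 mm) begins 54 mm behind the grasp point. The pads swing forward as they close: fully open they stand 13 mm farther back than shut.
Start: joints at [1.086, 0.477, 0.022, 1.555, -0.011, 1.109, -0.083], TCP at [0.248, -0.628, 0.256] pointing down, gripper open.
Joint ranges: [-2.96, 2.96], [-0.34, 2.1], [-1.41, 1.46], [0.24, 2.44], [-1.37, 4.51], [0.17, 1.92], [-2.96, 2.96]. Speed limits (rad/s): [2.39, 2.39, 3.14, 3.14, 3.14, 3.14, 3.14].

INTERFACE

Orientations are given as a unit quaternion [w, x, y, z].
In Python, from station import * gives the robot as it stands.
- The arm moves only by the tool drive_tool, never from a script. Its argument "increments" is a list of rows, each an object of numbers: "claw": the finger opening in m, from 0 to 0.0854; "dx", "dy", "dz": the shift along the tool's x, y, z in m; "wx", "wy", "wz": the turn, a rotation vector about the tool's x, y, z in degrees. A call has 1 to 20 rows; each row shifts and turns the commanded pose from where the row before left it, along the tool's axes as they then stand; what a row does not reach is not made up. A row lasts 1/8 s, in which the tool goes at most 62.5 mm and 10.7 degrees, less where a joint would pass 70% of its speed; a pose out of reach is approached as far as the arm can. A call with a gripper value outside its range is refused whole. The fingers move at their own pace and stop on an object; "newtons" is the grip in N (left out, the last holds). Time passes only in rows, so rows that do not move let the fingers close. It gives the time, the measured TCP pose, the force, the opening and the grip force at its end, in the units of the state.
- get_obs(): the state, without advancing time (a new reading comes with each control period).
- read_camera(name): name is "side" or "top"; returns (picture, depth): 420x560x3 uint8, red, green, blue; 420x560 float32, m along the optical axis (not along the pixel's ray), 0 where there is no reading.
- calibration(name): a dict with "intrinsics" (3x3 intrinsics, pixels), "R" (3x3) and "t" (3): a world point X has camera coordinates R X + t. Camera axes: x right, y down, z forward; pixel columns grow to the right and rows downward; lengths in m; the calibration is good to about 2 mm. A picture is of the moment at which its call begins. calibration takes no time and is no camera call.
- hand_in(): hands the job in; it is judged then, once.
The state is a dict: "t": time; "q": joint angles; "joint_vel": joint speeds; "joint_torque": joint torques, N m; "eef_pos": TCP position; "tool_rot": TCP orientation; "contact_force": force on the tool from outside, world axes, zero at the start; "torque": the same for the moment, N m; "gripper_width": opening from 0.0 (shut) to 1.0 (fully open); "grasp_force": force on a finger pad.
Only numpy, scipy, OpenCV 4.12 (cv2) and the standard library are available. Lean on these libraries where they do the work, as an engineer would, in place of code of your own. Each camera call takes 0.05 s, during which the arm holds its last target. There are 200 camera calls.

TASK

A small lidded glass jar has been left standing on the canteen counter between two open display cartons. One of the cartons already holds a jar just like it, the other holds a water bottle. Take the stray jar and set it down gently, standing upright on the floor of the carton that holds its kind, leaving the jar that is already there standing where it is.

Things in the scene. Friction and masses are not known exactly. Their poses are not given: they have to be found in the camera images.
- stray_jar_center (a point): Centre (half-way up, 42 mm above its base) of the stray jar to be moved: upright glass jar, steel lid, paper label, 54 mm diameter, 85 mm high, about 0.2 kg, standing on the counter (z = 0) between the cartons. A lower, wider tin (66 mm across, 55 mm high) stands 110 mm or more nearer to or farther from the robot: grip the jar sideways (fingers closing along world y).
- shelved_jar_center (a point): Centre (half-way up, 42 mm above its base) of the other, identical jar (54 mm diameter, 85 mm high), which already stands in one of the two cartons, left or right, about 60 mm beyond that carton's centre. The other carton holds, in the same place, a clear water bottle, 54 mm diameter, 165 mm high.
- carton_left: Open cardboard carton on the robot's left (+y), fixed to the counter: 240 mm along its x, 160 mm along its y, walls 40 mm high, 4 mm thick, floor 4 mm thick. Origin at the centre of its underside, x axis pointing away from the robot (turned up to 15 degrees), z up. Its far (+x) half holds a jar or a bottle; its near (-x) half is empty.
- carton_right: Open cardboard carton on the robot's right (-y), same sizes, origin and axes as the left one: far (+x) half occupied, near (-x) half empty.

How it is judged:
At the end, for the whole second after the job is handed in: The stray jar stands on the floor of the carton that holds the other jar (its centre inside the carton's walls), upright within 10 degrees, released and at rest; the other jar stands upright within 10 degrees, within 30 mm of where it began (((x of stray_jar_center in the frame of carton_left between -0.115 and 0.115 m and y of stray_jar_center in the frame of carton_left between -0.075 and 0.075 m and z of each of stray_jar_center, shelved_jar_center in the frame of carton_left below 0.055 m and x of shelved_jar_center in the frame of carton_left between -0.115 and 0.115 m and y of shelved_jar_center in the frame of carton_left between -0.075 and 0.075 m) or (x of stray_jar_center in the frame of carton_right between -0.115 and 0.115 m and y of stray_jar_center in the frame of carton_right between -0.075 and 0.075 m and z of each of stray_jar_center, shelved_jar_center in the frame of carton_right below 0.055 m and x of shelved_jar_center in the frame of carton_right between -0.115 and 0.115 m and y of shelved_jar_center in the frame of carton_right between -0.075 and 0.075 m)) and angle between each of stray_jar_center, shelved_jar_center's own z axis and vertical below 0.175 rad and distance of shelved_jar_center from where it was at the start of the episode below 0.03 m and linear speed of stray_jar below 0.02 m/s and contact force between stray_jar and the fingers below 0.05 N); the robot touches nothing.
It fails at once if the stray jar is dropped or slammed down into a carton (faster than 0.5 m/s within 25 mm of its floor) (((x of stray_jar_center in the frame of carton_left between -0.115 and 0.115 m and y of stray_jar_center in the frame of carton_left between -0.075 and 0.075 m and z of stray_jar_center in the frame of carton_left below 0.072 m) or (x of stray_jar_center in the frame of carton_right between -0.115 and 0.115 m and y of stray_jar_center in the frame of carton_right between -0.075 and 0.075 m and z of stray_jar_center in the frame of carton_right below 0.072 m)) and linear speed of stray_jar above 0.5 m/s).
It also fails if it takes over 35 s, if anything falls off the work surface, if the arm or the gripper's body presses on something with over 40 N, if the wrist force passes 120 N, or if a joint passes its speed limit or range.

## Working session

There is one attempt and no reset: what is moved stays moved. The work goes in short steps, Python scripts to look and compute and a tool call to move; the robot and the scene stay as the last step left them, time stands still between calls to the robot, and variables do not carry over. Pictures are saved under pics/ and viewed, at most 10 in all, crops included, and the job is handed in when it is done.

Besides the shell and the picture viewer there is one more tool, called as name([rows], argument=value, ...), one row to a line, values as JSON. drive_tool: Moves the arm, as the interface text tells. Its arguments: {"type":"object","properties":{"increments":{"type":"array","items":{"type":"object","properties":{"claw":{"type":"number"},"dx":{"type":"number"},"dy":{"type":"number"},"dz":{"type":"number"},"wx":{"type":"number"},"wy":{"type":"number"},"wz":{"type":"number"}}}},"newtons":{"type":"number"}},"required":["increments"]}

```bash
mkdir -p pics; python3 - <<'E'
from station import *
import cv2,numpy as np
o=get_obs();print(o['t'],o['eef_pos'],o['tool_rot'],o['gripper_width'])
for n in ("top","side"):
    p,d=read_camera(n);c=calibration(n);cv2.imwrite(f"pics/{n}0.png",p[:,:,::-1]);np.savez(f"{n}0.npz",p=p,d=d)
    print(n,c['intrinsics'].tolist(),(-c['R'].T@c['t']),c['R'].round(2).tolist(),(d==0).mean())
E
```

```text
0.0 [ 0.24813421 -0.62714292  0.2553143 ] [-8.99347497e-04  9.82306569e-01  1.87277708e-01 -2.35340854e-04] 1.0003132161129764
top [[431.25516201421544, 0.0, 285.7205041318291], [0.0, 431.25516201421544, 208.8214247766974], [0.0, 0.0, 1.0]] [ 0.41357811 -0.01136395  1.14723913] [[-0.01, -1.0, -0.0], [-0.99, 0.01, -0.17], [0.17, -0.0, -0.99]] 0.004026360544217687
side [[388.5883264612143, 0.0, 286.76664777668606], [0.0, 388.5883264612143, 202.93996683409412], [0.0, 0.0, 1.0]] [0.29562808 0.55027657 0.6894725 ] [[-0.88, -0.47, 0.01], [-0.35, 0.62, -0.7], [0.33, -0.62, -0.71]] 0.00413265306122449
```

View pics/top0.png

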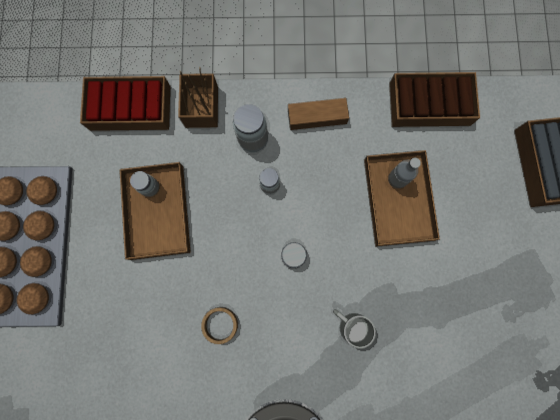

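View pics/side0.png

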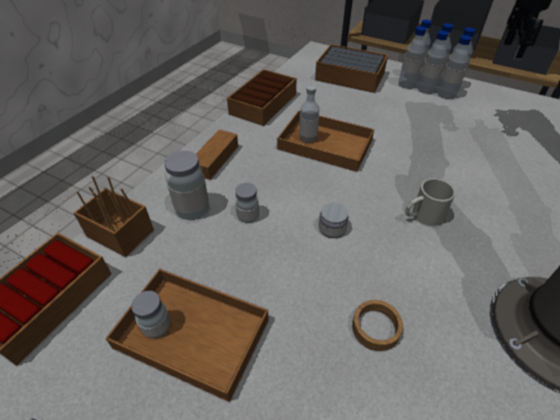

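The top view shows a jar at (143,182) in the left carton (centre about (155,210)), a bottle in the right carton, the stray jar's lid at (270,174), the tin at (294,255) and a big jar behind at (251,122). The side view confirms that the left carton holds the matching jar, so that is the target.

```bash
cat > h.py <<'E'
import cv2,numpy as np
from station import *
def ray(n,uv,z):
    c=calibration(n);R=c['R'];C=-R.T@c['t']
    d=R.T@np.linalg.inv(c['intrinsics'])@np.array([*uv,1.]);return C+d*(z-C[2])/d[2]
def cloud(n,d):
    c=calibration(n);v,u=np.indices(d.shape)
    r=np.stack([u,v,np.ones_like(u)],-1)@np.linalg.inv(c['intrinsics']).T*d[...,None]
    return (r-c['t'])@c['R']
def lid(n,d,xy,z0=.078,z1=.092,r=.06):
    P=cloud(n,d);m=(d>0)&(P[...,2]>z0)&(P[...,2]<z1)&(np.hypot(P[...,0]-xy[0],P[...,1]-xy[1])<r)
    v,u=np.nonzero(m)
    if len(u)<5: return None
    (c,rad)=cv2.minEnclosingCircle(np.stack([u,v],1).astype(np.float32))
    return P[m].mean(0).round(4),np.ptp(P[m],0).round(3),len(u),c
E
python3 - <<'E'
from h import *
for n in("top","side"):
    f=np.load(n+"0.npz");p,d=f['p'],f['d']
    for k,uv in(("stray",(270,174)),("shelf",(143,182))):
        g=ray("top",uv,.085 if k=="stray" else .089); print(n,k,g.round(3),lid(n,d,g[:2]))
    if n=="top":
        print("tin",ray(n,(294,252),.055).round(3), "big",lid(n,d,ray(n,(250,118),.13)[:2],.1,.25))
    P=cloud(n,d)
    hsv=cv2.cvtColor(p,cv2.COLOR_RGB2HSV)
    m=(hsv[...,1]>90)&(hsv[...,0]<22)&(d>0)&(P[...,2]<.06)&(P[...,2]>-.01)&(abs(P[...,1]-.31)<.15)&(abs(P[...,0]-.61)<.17)
    k,l,s,_=cv2.connectedComponentsWithStats(m.astype(np.uint8));i=1+s[1:,4].argmax()
    r=cv2.minAreaRect(P[l==i][:,:2].astype(np.float32)*1000);print(n,"carton",r,cv2.boxPoints(r).round(0).tolist())
E
```

```text
top stray [0.683 0.025 0.085] (array([0.6753, 0.0299, 0.0852]), array([0.047, 0.046, 0.01 ]), 277, (268.2272644042969, 176.9242401123047))
top shelf [0.665 0.345 0.089] (array([0.6706, 0.3543, 0.0881]), array([0.047, 0.047, 0.014]), 289, (139.45901489257812, 180.1311492919922))
tin [ 0.487 -0.033  0.055] big (array([0.7989, 0.0741, 0.1416]), array([0.079, 0.08 , 0.055]), 982, (249.5, 122.0))
top carton ((603.7894897460938, 333.1807861328125), (238.9925994873047, 159.96090698242188), 6.108396530151367) [[476.0, 400.0], [493.0, 241.0], [731.0, 266.0], [714.0, 425.0]]
side stray [0.683 0.025 0.085] (array([0.6724, 0.0332, 0.0848]), array([0.048, 0.048, 0.01 ]), 288, (245.0, 190.0))
side shelf [0.665 0.345 0.089] (array([0.667 , 0.3577, 0.0882]), array([0.049, 0.047, 0.014]), 637, (145.42857360839844, 303.4285583496094))
side carton ((601.7756958007812, 335.67022705078125), (239.6783905029297, 159.1876983642578), 6.255887985229492) [[474.0, 402.0], [491.0, 243.0], [730.0, 270.0], [712.0, 428.0]]
```

drive_tool([
  {"wz": 7.2, "claw": 0.085},
  {"wz": 7.2},
  {"wz": 7.2},
  {"dx": 0.0266, "dy": -0.0412},
  {"dx": 0.0266, "dy": -0.0412},
  {"dx": 0.0266, "dy": -0.0412},
  {"dx": 0.0266, "dy": -0.0412},
  {"dx": 0.0266, "dy": -0.0412},
  {"dx": 0.0266, "dy": -0.0412},
  {"dx": 0.0266, "dy": -0.0412},
  {"dx": 0.0266, "dy": -0.0412},
  {"dx": 0.0266, "dy": -0.0412},
  {"dx": 0.0266, "dy": -0.0412},
  {"dx": 0.0266, "dy": -0.0412},
  {"dx": 0.0266, "dy": -0.0412},
  {"dx": 0.0266, "dy": -0.0412},
  {"dx": 0.0266, "dy": -0.0412},
  {"dx": 0.0266, "dy": -0.0412},
  {"dx": 0.0266, "dy": -0.0412},
], newtons=40)

```text
schema error: expected keys claw, dx, dy, dz, wx, wy, wz
```

```bash
python3 - <<'E'
from h import *
import station
print(getattr(station,'finger_overhang',None),[k for k in dir(station) if k[0]!='_'])
p,d=read_camera("side");cv2.imwrite("pics/side1.png",p[:,:,::-1]);print(lid("side",d,(.674,.031)))
p,d=read_camera("top");print(lid("top",d,(.674,.031)))
o=get_obs();print(o['t'],o['eef_pos'],o['tool_rot'],o['q'],o['contact_force'])
E
```

```text
0.025 ['PlanningError', 'calibration', 'finger_overhang', 'get_obs', 'hand_in', 'read_camera']
(array([0.6724, 0.033 , 0.0848]), array([0.047, 0.049, 0.011]), 285, (245.0, 190.0))
(array([0.6749, 0.03  , 0.0853]), array([0.046, 0.046, 0.013]), 280, (268.25, 177.0))
0.2 [ 0.24824191 -0.62733178  0.25566892] [-5.61586467e-04  9.82304936e-01  1.87287686e-01 -1.43652654e-04] [ 1.08590069  0.47752953  0.02234729  1.55606866 -0.01150381  1.10928176
 -0.08311222] [ 0.00811503 -0.02372185 -0.09698652]
```

View pics/side1.png

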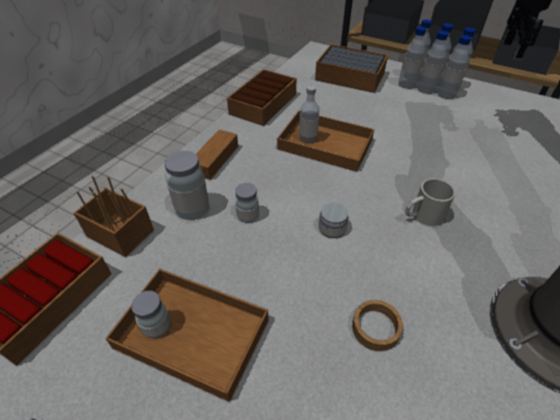

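The picture is unchanged: the call was refused because every row needs all the keys, so I'll send it again in full.

drive_tool([
  {"claw": 0.085, "dx": 0, "dy": 0, "dz": 0, "wx": 0, "wy": 0, "wz": 7.2},
  {"claw": 0.085, "dx": 0, "dy": 0, "dz": 0, "wx": 0, "wy": 0, "wz": 7.2},
  {"claw": 0.085, "dx": 0, "dy": 0, "dz": 0, "wx": 0, "wy": 0, "wz": 7.2},
  {"claw": 0.085, "dx": 0.0266, "dy": -0.0412, "dz": 0, "wx": 0, "wy": 0, "wz": 0},
  {"claw": 0.085, "dx": 0.0266, "dy": -0.0412, "dz": 0, "wx": 0, "wy": 0, "wz": 0},
  {"claw": 0.085, "dx": 0.0266, "dy": -0.0412, "dz": 0, "wx": 0, "wy": 0, "wz": 0},
  {"claw": 0.085, "dx": 0.0266, "dy": -0.0412, "dz": 0, "wx": 0, "wy": 0, "wz": 0},
  {"claw": 0.085, "dx": 0.0266, "dy": -0.0412, "dz": 0, "wx": 0, "wy": 0, "wz": 0},
  {"claw": 0.085, "dx": 0.0266, "dy": -0.0412, "dz": 0, "wx": 0, "wy": 0, "wz": 0},
  {"claw": 0.085, "dx": 0.0266, "dy": -0.0412, "dz": 0, "wx": 0, "wy": 0, "wz": 0},
  {"claw": 0.085, "dx": 0.0266, "dy": -0.0412, "dz": 0, "wx": 0, "wy": 0, "wz": 0},
  {"claw": 0.085, "dx": 0.0266, "dy": -0.0412, "dz": 0, "wx": 0, "wy": 0, "wz": 0},
  {"claw": 0.085, "dx": 0.0266, "dy": -0.0412, "dz": 0, "wx": 0, "wy": 0, "wz": 0},
  {"claw": 0.085, "dx": 0.0266, "dy": -0.0412, "dz": 0, "wx": 0, "wy": 0, "wz": 0},
  {"claw": 0.085, "dx": 0.0266, "dy": -0.0412, "dz": 0, "wx": 0, "wy": 0, "wz": 0},
  {"claw": 0.085, "dx": 0.0266, "dy": -0.0412, "dz": 0, "wx": 0, "wy": 0, "wz": 0},
  {"claw": 0.085, "dx": 0.0266, "dy": -0.0412, "dz": 0, "wx": 0, "wy": 0, "wz": 0},
  {"claw": 0.085, "dx": 0.0266, "dy": -0.0412, "dz": 0, "wx": 0, "wy": 0, "wz": 0},
  {"claw": 0.085, "dx": 0.0266, "dy": -0.0412, "dz": 0, "wx": 0, "wy": 0, "wz": 0},
], newtons=40)

```text
t: 2.58
eef_pos: [0.6748, 0.0327, 0.2561]
tool_rot: [0.0, 1.0, -0.0, -0.0]
contact_force: [0.8, -0.2, 0.2]
gripper_width: 1.0
grasp_force: 0.0
```

```bash
python3 - <<'E'
from h import *
p,d=read_camera("side");cv2.imwrite("pics/side2.png",p[:,:,::-1]);print(lid("side",d,(.674,.031)))
from scipy.spatial.transform import Rotation as Ro
o=get_obs();q=o['tool_rot'];M=Ro.from_quat([*q[1:],q[0]]).as_matrix()
print(o['t'],o['eef_pos'],M.round(3),o['q'],M.T@(np.array([.674,.0315,.061])-o['eef_pos']))
E
```

```text
(array([0.6723, 0.0334, 0.0848]), array([0.048, 0.049, 0.01 ]), 289, (245.0, 190.0))
2.625 [0.67692994 0.04138542 0.25587089] [[ 1.     0.008  0.002]
 [ 0.007 -1.     0.005]
 [ 0.002 -0.005 -1.   ]] [-0.02256131  0.4897862  -0.1834959   1.53760447  0.0898752   1.12003058
 -1.78718846] [-0.00335633  0.01092949  0.19480824]
```

View pics/side2.png

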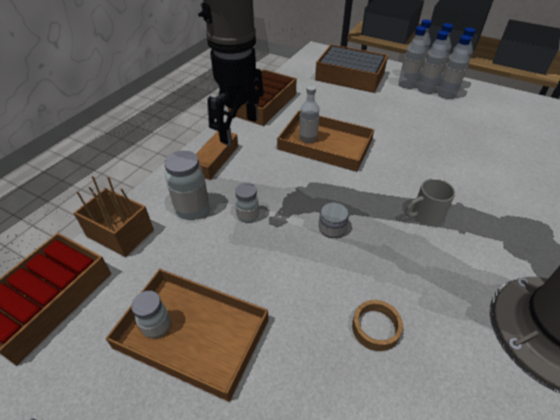

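The gripper is above the stray jar (lid at (245,190)) and had overshot briefly when this was taken. I'll let it settle and go part of the way down.

drive_tool([
  {"claw": 0.085, "dx": 0, "dy": 0, "dz": 0, "wx": 0, "wy": 0, "wz": 0},
  {"claw": 0.085, "dx": 0, "dy": 0, "dz": 0.03, "wx": 0, "wy": 0, "wz": 0},
  {"claw": 0.085, "dx": 0, "dy": 0, "dz": 0.03, "wx": 0, "wy": 0, "wz": 0},
  {"claw": 0.085, "dx": 0, "dy": 0, "dz": 0.03, "wx": 0, "wy": 0, "wz": 0},
  {"claw": 0.085, "dx": 0, "dy": 0, "dz": 0.03, "wx": 0, "wy": 0, "wz": 0},
  {"claw": 0.085, "dx": 0, "dy": 0, "dz": 0, "wx": 0, "wy": 0, "wz": 0},
  {"claw": 0.085, "dx": 0, "dy": 0, "dz": 0, "wx": 0, "wy": 0, "wz": 0},
])

```text
t: 3.5
eef_pos: [0.6746, 0.0305, 0.1376]
tool_rot: [0.0, 1.0, -0.001, 0.001]
contact_force: [0.8, -0.4, 0.5]
gripper_width: 0.994
grasp_force: 0.0
```

drive_tool([
  {"claw": 0.085, "dx": 0, "dy": -0.001, "dz": 0.019, "wx": 0, "wy": 0, "wz": 0},
  {"claw": 0.085, "dx": 0, "dy": 0, "dz": 0.019, "wx": 0, "wy": 0, "wz": 0},
  {"claw": 0.085, "dx": 0, "dy": 0, "dz": 0.019, "wx": 0, "wy": 0, "wz": 0},
  {"claw": 0.085, "dx": 0, "dy": 0, "dz": 0.019, "wx": 0, "wy": 0, "wz": 0},
  {"claw": 0.085, "dx": 0, "dy": 0, "dz": 0, "wx": 0, "wy": 0, "wz": 0},
  {"claw": 0.085, "dx": 0, "dy": 0, "dz": 0, "wx": 0, "wy": 0, "wz": 0},
  {"claw": 0.04, "dx": 0, "dy": 0, "dz": 0, "wx": 0, "wy": 0, "wz": 0},
  {"claw": 0.04, "dx": 0, "dy": 0, "dz": 0, "wx": 0, "wy": 0, "wz": 0},
  {"claw": 0.04, "dx": 0, "dy": 0, "dz": 0, "wx": 0, "wy": 0, "wz": 0},
  {"claw": 0.04, "dx": 0, "dy": 0, "dz": 0, "wx": 0, "wy": 0, "wz": 0},
  {"claw": 0.04, "dx": 0, "dy": 0, "dz": 0, "wx": 0, "wy": 0, "wz": 0},
  {"claw": 0.04, "dx": 0, "dy": 0, "dz": 0, "wx": 0, "wy": 0, "wz": 0},
], newtons=40)

```text
t: 5.0
eef_pos: [0.6748, 0.0319, 0.0615]
tool_rot: [0.0, 1.0, -0.0, 0.001]
contact_force: [-1.2, -0.3, 5.2]
gripper_width: 0.607
grasp_force: 42.0
```

drive_tool([
  {"claw": 0.04, "dx": 0, "dy": 0, "dz": -0.01, "wx": 0, "wy": 0, "wz": 0},
  {"claw": 0.04, "dx": 0, "dy": 0, "dz": -0.03, "wx": 0, "wy": 0, "wz": 0},
  {"claw": 0.04, "dx": 0, "dy": 0, "dz": -0.03, "wx": 0, "wy": 0, "wz": 0},
  {"claw": 0.04, "dx": 0, "dy": 0, "dz": -0.03, "wx": 0, "wy": 0, "wz": 0},
  {"claw": 0.04, "dx": 0, "dy": 0, "dz": -0.02, "wx": 0, "wy": 0, "wz": 0},
  {"claw": 0.04, "dx": -0.0127, "dy": -0.0296, "dz": 0, "wx": 0, "wy": 0, "wz": 0},
  {"claw": 0.04, "dx": -0.0127, "dy": -0.0296, "dz": 0, "wx": 0, "wy": 0, "wz": 0},
  {"claw": 0.04, "dx": -0.0127, "dy": -0.0296, "dz": 0, "wx": 0, "wy": 0, "wz": 0},
  {"claw": 0.04, "dx": -0.0127, "dy": -0.0296, "dz": 0, "wx": 0, "wy": 0, "wz": 0},
  {"claw": 0.04, "dx": -0.0127, "dy": -0.0296, "dz": 0, "wx": 0, "wy": 0, "wz": 0},
  {"claw": 0.04, "dx": -0.0127, "dy": -0.0296, "dz": 0, "wx": 0, "wy": 0, "wz": 0},
  {"claw": 0.04, "dx": -0.0127, "dy": -0.0296, "dz": 0, "wx": 0, "wy": 0, "wz": 0},
  {"claw": 0.04, "dx": -0.0127, "dy": -0.0296, "dz": 0, "wx": 0, "wy": 0, "wz": 0},
  {"claw": 0.04, "dx": -0.0127, "dy": -0.0296, "dz": 0, "wx": 0, "wy": 0, "wz": 0},
  {"claw": 0.04, "dx": -0.0127, "dy": -0.0296, "dz": 0, "wx": 0, "wy": 0, "wz": 0},
  {"claw": 0.04, "dx": 0, "dy": 0, "dz": 0, "wx": 0, "wy": 0, "wz": -6},
  {"claw": 0.04, "dx": 0, "dy": 0, "dz": 0, "wx": 0, "wy": 0, "wz": 0},
  {"claw": 0.04, "dx": 0, "dy": 0, "dz": 0, "wx": 0, "wy": 0, "wz": 0},
])

```text
t: 7.25
eef_pos: [0.5474, 0.3276, 0.1801]
tool_rot: [0.0, 0.999, 0.051, -0.0]
contact_force: [-0.2, -0.9, -1.9]
gripper_width: 0.607
grasp_force: 42.7
```

```bash
python3 - <<'E'
from h import *
p,d=read_camera("side");cv2.imwrite("pics/side3.png",p[:,:,::-1]);print(lid("side",d,(.669,.356),r=.035))
o=get_obs();print(o['t'],o['eef_pos'],o['tool_rot'],o['gripper_width'],o['grasp_force'])
E
```

```text
(array([0.667 , 0.3576, 0.0882]), array([0.049, 0.047, 0.014]), 633, (145.26771545410156, 303.094482421875))
7.3 [0.54749451 0.32761847 0.18016912] [ 2.49537340e-04  9.98708532e-01  5.08054881e-02 -8.49950748e-05] 0.6080569805309312 42.72704840243023
```

View pics/side3.png

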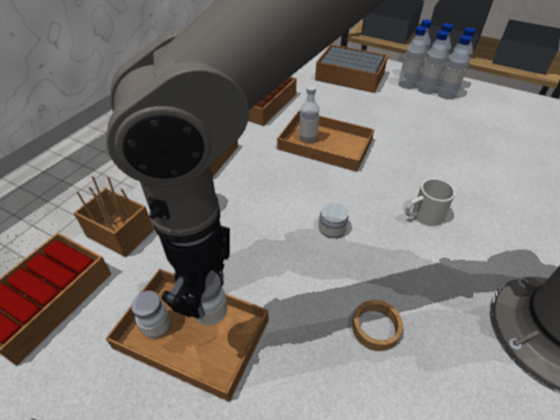

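The jar hangs upright at about (210,300) over the near half of the left carton; the shelved jar at (150,315) hasn't moved. I'll lower it now.

drive_tool([
  {"claw": 0.04, "dx": 0, "dy": 0, "dz": 0.02, "wx": 0, "wy": 0, "wz": 0},
  {"claw": 0.04, "dx": 0, "dy": 0, "dz": 0.02, "wx": 0, "wy": 0, "wz": 0},
  {"claw": 0.04, "dx": 0, "dy": 0, "dz": 0.02, "wx": 0, "wy": 0, "wz": 0},
  {"claw": 0.04, "dx": 0, "dy": 0, "dz": 0.02, "wx": 0, "wy": 0, "wz": 0},
  {"claw": 0.04, "dx": 0, "dy": 0, "dz": 0.015, "wx": 0, "wy": 0, "wz": 0},
  {"claw": 0.04, "dx": 0, "dy": 0, "dz": 0.01, "wx": 0, "wy": 0, "wz": 0},
  {"claw": 0.04, "dx": 0, "dy": 0, "dz": 0.003, "wx": 0, "wy": 0, "wz": 0},
  {"claw": 0.04, "dx": 0, "dy": 0, "dz": 0.003, "wx": 0, "wy": 0, "wz": 0},
  {"claw": 0.04, "dx": 0, "dy": 0, "dz": 0, "wx": 0, "wy": 0, "wz": 0},
  {"claw": 0.04, "dx": 0, "dy": 0, "dz": 0, "wx": 0, "wy": 0, "wz": 0},
])

```text
t: 8.55
eef_pos: [0.5475, 0.3287, 0.0698]
tool_rot: [-0.0, 0.999, 0.052, 0.0]
contact_force: [0.5, 0.2, -2.2]
gripper_width: 0.606
grasp_force: 42.7
```

drive_tool([
  {"claw": 0.04, "dx": 0, "dy": 0, "dz": 0.002, "wx": 0, "wy": 0, "wz": 0},
  {"claw": 0.04, "dx": 0, "dy": 0, "dz": 0.0015, "wx": 0, "wy": 0, "wz": 0},
  {"claw": 0.04, "dx": 0, "dy": 0, "dz": 0.001, "wx": 0, "wy": 0, "wz": 0},
  {"claw": 0.04, "dx": 0, "dy": 0, "dz": 0, "wx": 0, "wy": 0, "wz": 0},
  {"claw": 0.04, "dx": 0, "dy": 0, "dz": 0, "wx": 0, "wy": 0, "wz": 0},
])

```text
t: 9.18
eef_pos: [0.5473, 0.3285, 0.0655]
tool_rot: [0.0, 0.999, 0.052, 0.0]
contact_force: [-2.5, -2.7, 5.9]
gripper_width: 0.607
grasp_force: 43.5
```

It is touching the floor. Releasing it, then straight up.

drive_tool([
  {"claw": 0.056, "dx": 0, "dy": 0, "dz": 0, "wx": 0, "wy": 0, "wz": 0},
  {"claw": 0.06, "dx": 0, "dy": 0, "dz": 0, "wx": 0, "wy": 0, "wz": 0},
  {"claw": 0.068, "dx": 0, "dy": 0, "dz": 0, "wx": 0, "wy": 0, "wz": 0},
  {"claw": 0.078, "dx": 0, "dy": 0, "dz": 0, "wx": 0, "wy": 0, "wz": 0},
  {"claw": 0.08, "dx": 0, "dy": 0, "dz": 0, "wx": 0, "wy": 0, "wz": 0},
  {"claw": 0.08, "dx": 0, "dy": 0, "dz": 0, "wx": 0, "wy": 0, "wz": 0},
  {"claw": 0.08, "dx": 0, "dy": 0, "dz": -0.01, "wx": 0, "wy": 0, "wz": 0},
  {"claw": 0.08, "dx": 0, "dy": 0, "dz": -0.02, "wx": 0, "wy": 0, "wz": 0},
  {"claw": 0.08, "dx": 0, "dy": 0, "dz": -0.03, "wx": 0, "wy": 0, "wz": 0},
  {"claw": 0.08, "dx": 0, "dy": 0, "dz": -0.03, "wx": 0, "wy": 0, "wz": 0},
  {"claw": 0.08, "dx": 0, "dy": 0, "dz": -0.03, "wx": 0, "wy": 0, "wz": 0},
  {"claw": 0.08, "dx": 0, "dy": 0, "dz": -0.03, "wx": 0, "wy": 0, "wz": 0},
  {"claw": 0.08, "dx": 0, "dy": 0.03, "dz": -0.02, "wx": 0, "wy": 0, "wz": 0},
  {"claw": 0.08, "dx": 0, "dy": 0.04, "dz": 0, "wx": 0, "wy": 0, "wz": 0},
  {"claw": 0.08, "dx": 0, "dy": 0.04, "dz": 0, "wx": 0, "wy": 0, "wz": 0},
  {"claw": 0.08, "dx": 0, "dy": 0.04, "dz": 0, "wx": 0, "wy": 0, "wz": 0},
  {"claw": 0.08, "dx": 0, "dy": 0, "dz": 0, "wx": 0, "wy": 0, "wz": 0},
  {"claw": 0.08, "dx": 0, "dy": 0, "dz": 0, "wx": 0, "wy": 0, "wz": 0},
])

```text
t: 11.42
eef_pos: [0.5629, 0.18, 0.2361]
tool_rot: [-0.001, 0.999, 0.052, 0.001]
contact_force: [0.6, 0.1, -0.0]
gripper_width: 0.939
grasp_force: 0.0
```

```bash
python3 - <<'E'
from h import *
for n in("side","top"):
    p,d=read_camera(n);cv2.imwrite(f"pics/{n}4.png",p[:,:,::-1]);print(lid(n,d,(.669,.356),r=.035),lid(n,d,(.548,.328),r=.035))
o=get_obs();print(o['t'],o['eef_pos'],o['grasp_force'],abs(o['joint_vel']).max())
E
```

```text
(array([0.667 , 0.3577, 0.0882]), array([0.048, 0.047, 0.014]), 634, (145.26771545410156, 303.094482421875)) (array([0.5452, 0.3305, 0.0886]), array([0.048, 0.048, 0.013]), 672, (213.1875, 322.640625))
None None
11.525 [0.56263028 0.18091534 0.23556111] 0.0 0.007003534279500387
```

View pics/side4.png

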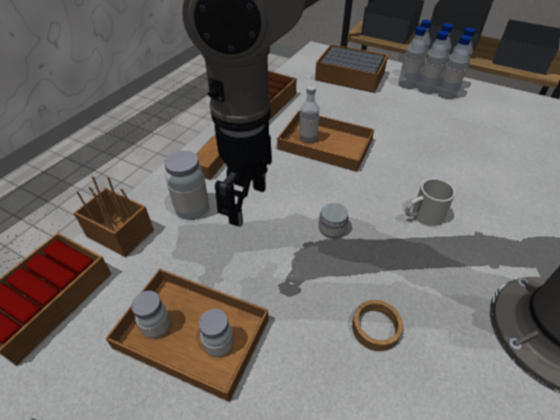

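Both jars stand upright in the left carton, at (150,315) and (216,332), and the gripper is clear of everything.

```bash
python3 -c "
from station import *
print(hand_in())"
```

```text
the job is handed in; nothing more can be done
None
```

The stray jar stands upright and released on the floor of the left carton, beside the other jar, which did not move; I handed the job in about 11.5 s into the 35 s limit, and no verdict was returned.

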